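# Seat the lug fixture plate on its pins and close the clamp block

## Robot

A 6-joint arm with a two-finger parallel gripper is mounted at the origin on the work surface. World frame = base frame: x ahead of the robot, y to its left, z up, the work surface at z = 0. Lengths are in m, angles in rad, forces in N, time in s.
With the tool pointing down it reaches from about 0.4 to 0.825 m from the base axis. Payload 7 kg.
Tool frame: the origin (TCP) lies midway between the tips of the shut fingers; the grasp point (between the pads) lies 19 mm behind it; z points along the fingers, y is the line along which they close (so a half turn about z gives the same grasp; the last joint's range is limited). The gripper opens to 88 mm and grips with 3 to 60 N. Pads are 19 mm wide; open, the fingers measure 130 mm over their backs; the gripper's body (78 mm by 193 mm) begins 47 mm behind the grasp point.
Start: joints at [-1.044, 0.359, 0.012, 0, -1.224, -0.288], TCP at [0.16, -0.656, 0.227] pointing down, gripper open.
Joint ranges: [-3.07, 3.07], [-1.43, 2.12], [-1.02, 1.25], [-3.03, 1.67], [-3.05, -0], [-3.03, 3.03]. Speed limits (rad/s): [2.39, 2.39, 3.01, 3.14, 3.14, 3.14].

## Interface

Orientations are given as [roll, pitch, yaw] about the fixed x, y, z axes, in that order (R = Rz(yaw) Ry(pitch) Rx(roll)).
In Python, from station import arm gives the robot as it stands.
- The arm moves only by the tool servo_tool, never from a script. Its argument "deltas" is a list of rows, each a list of 7 numbers: the closure, from -1 (fully open) to 1 (shut), then the shift along the tool's x, y, z in mm, then the turn, a rotation vector about the tool's x, y, z in degrees. In form: [[gripper, x, y, z, ax, ay, az], ...]. A call has 1 to 20 rows; each row shifts and turns the commanded pose from where the row before left it, along the tool's axes as they then stand; what a row does not reach is not made up. A row lasts 1/12 s, in which the tool goes at most 41.7 mm and 7.16 degrees, less where a joint would pass 70% of its speed; a pose out of reach is approached as far as the arm can. A call is refused whole if a number of a shift passes 41.7 or a number of a turn 7.16, either way. A call with a gripper value outside its range is refused whole. The fingers move at their own pace and stop on an object; "squeeze" is the grip in N (left out, the last holds). Time passes only in rows, so rows that do not move let the fingers close. It gives the time, the measured TCP pose, the force, the opening and the grip force at its end, in the units of the state.
- arm.get_state(): the state, without advancing time (a new reading comes with each control period).
- arm.grab_frame(name): name is "scene" or "top"; returns a dict with "color" (400x640x3 uint8, red, green, blue), "K" (3x3 intrinsics, pixels), "position" and "orientation" of the camera in the world. Camera axes: x right, y down, z forward; pixel columns grow to the right and rows downward; lengths in m; the calibration is good to about 2 mm. A picture is of the moment at which its call begins. There is no depth.
- arm.job_done(): hands the job in; it is judged then, once.
Trained networks look in a picture, given as the dict that the camera call returned (one of the last four; its "shot" number tells which), for a name from the list of things; names that differ only in an ending like _2 or _b are one class to them, and where a whole thing is asked for, a point or a joint stands for the part that bears it (a point fixed in the world has none). Each returns a list of dicts, best first, with "conf" (0 to 1); they miss things now and then, are a little off and sometimes report something else, mostly with a low value. They report only what shows in the picture. A call takes as long as a camera call. They do not tell look-alikes from the thing itself.
- arm.recognise(query, picture): "at" ([x, y, z] in m, in the coordinates of the camera as it stood for that picture, good to about 4 mm: the middle of the surface that is visible of it).
The state is a dict: "t": time; "q": joint angles; "qd": joint speeds; "joint_efforts": joint torques, N m; "eef_pos": TCP position; "ee_rot": TCP orientation; "force": force on the tool from outside, world axes, zero at the start; "moment": the same for the moment, N m; "width": finger opening in m; "gripper_force": force on a finger pad.
Only numpy, scipy, OpenCV 4.12 (cv2) and the standard library are available. Lean on these libraries where they do the work, as an engineer would, in place of code of your own. Each camera call takes 0.05 s, during which the arm holds its last target. There are 200 camera calls.

## Task

Nudge the loose fixture plate along its guide rails, by pushing only and without lifting it, until its two holes drop over the two locating pins and it lies flat in its nest. Then push the red block along its brass track, towards the plate, until it is fully home with its tongue over the plate's edge. Leave the gold tube lug, the chrome spur tip and the two black inserts where they stand.

Things in the scene. Friction and masses are not known exactly. Their poses are not given: they have to be found in the camera images.
- jig: Fixture fixed to the counter, yaw within 35 degrees: green bed 84 mm wide (its x), 320 mm long (y=-135 to +185 mm), top 8 mm above the counter. Origin on the counter below the nest's centre; the plate is to be pushed to +y; z up. Two low brass bars along y from 53 to 181 mm, tops 18 mm above the counter, are the track of the red block.
- deck_end (a point): middle of the front edge of the dark run-in deck, at jig y=-47 mm, 16 mm above the counter; the deck runs from y=-135 to here and ends in a step down to the nest. Two brass guide rails beside deck and nest: inner faces at jig x=+-31 mm, 8 mm thick, tops 20 mm above the counter, y=-135 to +47.
- nest (a point): point on the nest floor midway between the feet of the two pins, 8 mm above the counter, axes as the jig's: the plate's origin belongs here. The round chrome pins, 10 mm diameter with bevelled tips, stand at jig x=+-18, y=0; tips 16 mm above the counter, level with the deck.
- plate: Loose aluminium plate, 60 mm wide (x), 90 long (y), 10 thick, 0.35 to 0.7 kg, two 13 mm through holes at x=+-18, y=0; origin at the centre of its underside, axes as the jig's. Starts flat on the deck between the rails (1 mm play a side), 25 to 60 mm short of its seat; its front may lie on the pin tips. It drops 8 mm once its holes meet the pins, which then stop it.
- rib (a point): centre of the rear face of the blue push rib (50 mm wide, 10 thick, rising 24 mm above the plate at its rear end, face flush with the plate's end at y=-45), 22 mm above the plate's underside; push here to +y. Sliding takes 1 to 5 N. Push slowly (about 30 mm/s) and not above some 8 N: fast, the plate may skip over the pins; hard and high, it may tip.
- block (a joint): Position in m of the red clamp block on its track: 0 fully open, 0.07 fully home against its stop; grows as the block moves to -y of the jig, towards the plate. Starts between 0 and 0.03. About 2 N of friction; it stays where it is left and cannot leave the track.
- block_push (a point): centre of the red block's far (+y) face, 35 mm above the counter, at jig y=153 mm when open, 83 at home; push here to -y. Block: 50 mm wide (jig x), 36 long, from 20 to 50 mm above the counter. A steel tongue (36 wide, 10 long, underside 22 mm up) on its front passes over the seated plate's front edge (top 18 mm up); an unseated plate (top 26 mm) blocks it.
- tube_lug: gold tube lug standing upright, 21 mm diameter, 58 mm tall, with a small mounting boss on its side; origin at the centre of its underside; leave alone
- spur_tip: chrome spur tip standing point up, 22 mm diameter, 42 mm tall; origin at the centre of its underside; leave alone
- insert0: black nylon swivel insert standing flange up, 22 mm diameter, 16 mm tall; origin at the centre of its underside; leave alone
- insert1: a second, identical black nylon swivel insert; leave alone
Mind the look-alikes: they are no part of the job. Several things have the shape of the plate; the one meant has the colours described above.

How it is judged:
On the way, in this order (a step that is already met when the one before it is completed fails the run):
1. the plate has dropped over both pins while the block is still open (horizontal distance between plate and nest below 0.003 m and height (world z) of plate below 0.01 m and angle between plate's own z axis and vertical below 0.04 rad and angle between the x axis of plate and the x axis of jig, either way round below 0.06 rad and value of joint block below 0.055 m), for 0.2 s.
2. the block is pushed home over the seated plate (horizontal distance between plate and nest below 0.003 m and height (world z) of plate below 0.01 m and angle between plate's own z axis and vertical below 0.04 rad and angle between the x axis of plate and the x axis of jig, either way round below 0.06 rad and value of joint block above 0.066 m), for 0.2 s.
At the end, for the whole second after the job is handed in: The plate lies flat on the nest floor (within 2 mm of height, 3 mm sideways, 0.04 rad of tilt and 0.06 rad of yaw) with both pins in its holes, the block is within 4 mm of its home stop, all at rest, and the four other parts still stand within 20 mm of where they were (all of step 2 and linear speed of plate below 0.02 m/s and velocity of joint block below 0.01 m/s and distance of each of tube_lug, spur_tip, insert0, insert1 from where it was at the start of the episode below 0.02 m and angle between each of tube_lug, spur_tip, insert0, insert1's own z axis and vertical below 0.3 rad); the robot touches nothing.
It fails at once if the plate is lifted more than 10 mm above the deck (height (world z) of plate above 0.026 m).
It fails at once if the plate is tipped up (angle between plate's own z axis and vertical above 0.35 rad).
It fails at once if the tube lug, spur tip or an insert is shoved, lifted or knocked over (distance of any of tube_lug, spur_tip, insert0, insert1 from where it was at the start of the episode above 0.02 m or angle between any of tube_lug, spur_tip, insert0, insert1's own z axis and vertical above 0.3 rad).
It also fails if it takes over 48 s, if anything falls off the work surface, if the arm or the gripper's body presses on something with over 40 N, if the wrist force passes 120 N, or if a joint passes its speed limit or range.

## Working session

There is one attempt and no reset: what is moved stays moved. The work goes in short steps, Python scripts to look and compute and a tool call to move; the robot and the scene stay as the last step left them, time stands still between calls to the robot, and variables do not carry over. Pictures are saved under pics/ and viewed, at most 10 in all, crops included, and the job is handed in when it is done.

Besides the shell and the picture viewer there is one more tool, called after "Emit:" by a JSON object that holds its "api" and its "payload". servo_tool: Moves the arm, as the interface text tells. Its arguments: {"type":"object","properties":{"deltas":{"type":"array","items":{"type":"array","items":{"type":"number"}}},"squeeze":{"type":"number"}},"required":["deltas"]}

```bash
mkdir -p pics; cat > h.py <<'E'
from station import arm
import numpy as np, cv2
from scipy.spatial.transform import Rotation as R
def cam(f):
    o=np.array(f["orientation"],float)
    Rm=o if o.shape==(3,3) else (R.from_euler('xyz',o).as_matrix() if o.size==3 else R.from_quat(o).as_matrix())
    return Rm,np.array(f["position"])
def proj(f,P):
    Rm,p=cam(f); c=(np.atleast_2d(P)-p)@Rm; u=c@np.array(f["K"]).T; return u[:,:2]/u[:,2:]
def unproj(f,uv,z):
    Rm,p=cam(f); d=Rm@np.linalg.solve(np.array(f["K"]),[uv[0],uv[1],1]); return p+d*(z-p[2])/d[2]
def rec(f,q,n=3):
    Rm,p=cam(f)
    for r in arm.recognise(q,f)[:n]:
        P=p+Rm@np.array(r["at"]); print(q,round(r["conf"],2),P.round(4),proj(f,P)[0].round(0))
def save(f,n,crop=None,s=1):
    im=f["color"][:,:,::-1]
    if crop: im=im[crop[1]:crop[3],crop[0]:crop[2]]
    cv2.imwrite(n,cv2.resize(im,None,fx=s,fy=s,interpolation=cv2.INTER_CUBIC))
E
python3 - <<'E'
from h import *
print(arm.get_state())
for n in("top","scene"):
    f=arm.grab_frame(n); print(n,f["position"],f["orientation"],f["K"]); save(f,f"pics/{n}0.png")
    for q in("jig","deck_end","nest","plate","rib","block_push","block","tube_lug","spur_tip","insert0"): rec(f,q)
E
```

```text
{'t': 0.0, 'q': array([-1.04390735e+00,  3.59382058e-01,  1.10656146e-02, -3.55680869e-04,
       -1.22409604e+00, -2.88100090e-01]), 'qd': array([0.00143401, 0.00066731, 0.00167337, 0.0019334 , 0.00053709,
       0.00158904]), 'joint_efforts': array([-4.64042841e-04, -5.82710266e+01,  2.93048608e+01,  6.99710190e+00,
        6.69584144e-03, -9.17395141e-05]), 'eef_pos': array([ 0.15951613, -0.65537944,  0.22562775]), 'ee_rot': array([ 3.13994810e+00, -1.38662482e-04, -2.90292479e+00]), 'force': array([-0.81647893, -0.04560566,  0.24180222]), 'moment': array([0.01837069, 0.00537419, 0.03954603]), 'gripper_force': 0.0, 'width': 0.0878110935363765}
top [ 0.41124852 -0.08249205  0.9432658 ] [-2.94536336  0.0251673  -1.57527082] [[413.95777182   0.         321.23450621]
 [  0.         413.95777182 201.44661374]
 [  0.           0.           1.        ]]
jig 0.73 [ 0.5091 -0.0631  0.0086] [323. 240.]
deck_end 0.9 [ 0.5088 -0.0655  0.0015] [324. 240.]
nest 0.95 [ 0.5043 -0.063   0.0076] [323. 242.]
nest 0.35 [ 0.6142 -0.0435  0.0539] [313. 190.]
plate 0.91 [ 0.4848 -0.3421  0.0072] [448. 2
[... 846 characters left out ...]
2. 189.]
nest 0.65 [ 0.523  -0.0761  0.0152] [301. 188.]
plate 0.83 [ 0.485  -0.3445  0.0134] [164. 206.]
plate 0.72 [ 0.6973 -0.25    0.0115] [234. 288.]
plate 0.61 [ 0.5412 -0.1732  0.0266] [256. 203.]
rib 0.9 [ 0.691  -0.2521  0.0081] [232. 286.]
rib 0.83 [ 0.5406 -0.1799  0.0257] [252. 204.]
rib 0.72 [ 0.4851 -0.3453  0.011 ] [163. 207.]
block_push 0.82 [0.5105 0.004  0.0533] [338. 162.]
block_push 0.62 [ 0.5224 -0.072   0.013 ] [303. 188.]
block 0.68 [0.511  0.0046 0.0468] [338. 165.]
tube_lug 0.58 [ 0.6251 -0.0506  0.0374] [330. 219.]
spur_tip 0.59 [ 0.6289 -0.1737  0.0232] [267. 241.]
insert0 0.64 [ 0.4207 -0.079   0.0157] [286. 152.]
insert0 0.61 [ 0.5226 -0.0752  0.0154] [302. 188.]
```

```bash
python3 - <<'E'
import cv2,numpy as np
a=cv2.imread("pics/top0.png")[110:310,220:480];b=cv2.imread("pics/scene0.png")[110:310,130:390]
cv2.imwrite("pics/both.png",np.vstack([cv2.resize(x,None,fx=3,fy=3,interpolation=cv2.INTER_CUBIC) for x in(a,)]))
cv2.imwrite("pics/sc.png",cv2.resize(b,None,fx=3,fy=3,interpolation=cv2.INTER_CUBIC))
E
```

```text
(no output)
```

View pics/both.png

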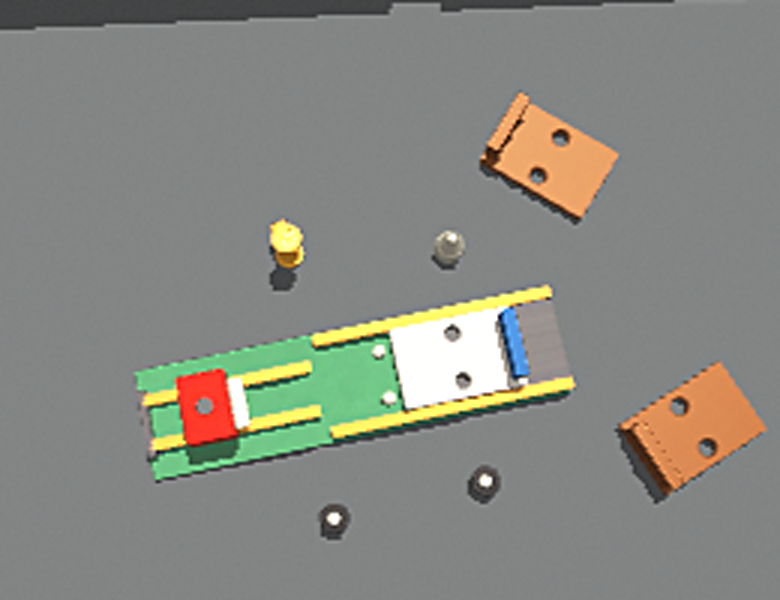

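View pics/sc.png

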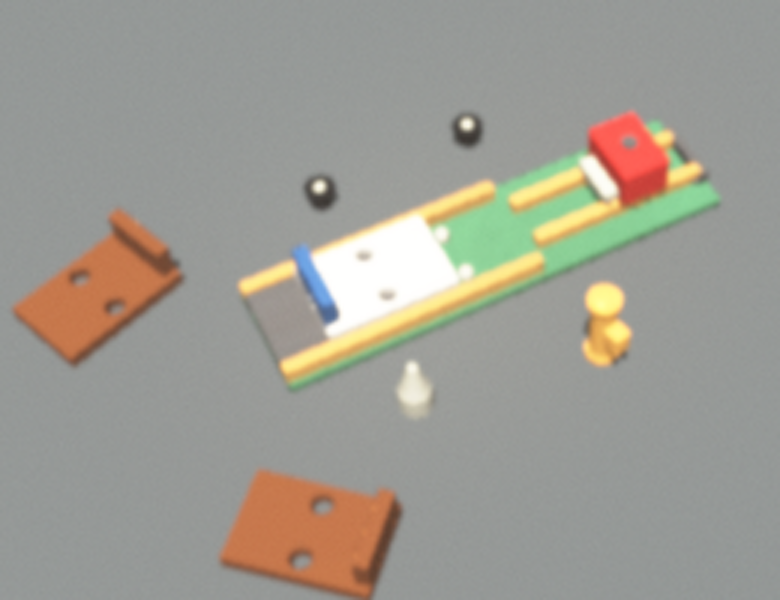

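White plate with the blue rib on the green jig (top px ~373,229) is the one meant; the two all-copper plates at (448,250) and (402,162) are look-alikes lying on the counter. The crop confirms this. Block is red at ~(291,246), and the gold lug is at (315,190), spur (369,192), inserts (331,283) and (381,271).

```bash
cat > fit.py <<'E'
from h import *
from scipy.optimize import least_squares
A=[(18,0,16,379,351),(-18,0,16,390,398),(35,-135,20,551,293),(35,47,20,314,341),(-35,-135,20,574,384),(-35,47,20,333,433),(42,185,8,136,374),(-42,185,8,157,478)]
B=[(18,0,16,466,271),(-18,0,16,441,234),(-35,-135,20,243,287),(-35,47,20,492,188),(35,-135,20,288,370),(35,47,20,543,262),(42,185,8,718,200),(-42,185,8,662,122)]
A=np.array(A,float);B=np.array(B,float)
ft,fs=arm.grab_frame("top"),arm.grab_frame("scene")
def W(p,P):
    c,s=np.cos(p[2]),np.sin(p[2]); return np.c_[p[0]+c*P[:,0]-s*P[:,1],p[1]+s*P[:,0]+c*P[:,1],P[:,2]]
uA=A[:,3:]/3+[220,110]; uB=B[:,3:]/3+[130,110]
rA=lambda p:(proj(ft,W(p,A[:,:3]/1000))-uA).ravel(); rB=lambda p:(proj(fs,W(p,B[:,:3]/1000))-uB).ravel()
for n,r in(("top",rA),("scene",rB),("both",lambda p:np.r_[rA(p),rB(p)])):
    s=least_squares(r,[.52,-.07,.2]); print(n,s.x.round(4),np.degrees(s.x[2]).round(2),'rms px',np.sqrt(np.mean(s.fun**2)).round(2))
p=s.x
def J(P): c,s_=np.cos(p[2]),np.sin(p[2]); d=P[:2]-p[:2]; return (1000*np.array([c*d[0]+s_*d[1],-s_*d[0]+c*d[1]])).round(1)
# plate holes top at z=26, rib top at z=50(16+10+24), block front/far top edges at z=50
for n,f,o,L in(("top",ft,(220,110),[("holeA",453,333,26),("holeB",464,380,26),("ribtop",507,346,50),("blockhole",204,405,50),("blk far edge",181,412,50),("lug",287,240,50),("spur",449,250,22),("ins0",333,520,16),("ins1",484,482,16)]),
 ("scene",fs,(130,110),[("holeA",387,295,26),("holeB",364,256,26),("blockhole",629,142,50),("lug",605,300,58),("spur",412,368,42),("ins0",467,125,16),("ins1",319,187,16)])):
    for q,u,v,z in L:
        P=unproj(f,(u/3+o[0],v/3+o[1]),z/1000); print(n,q,P.round(4),'jig',J(P))
E
python3 fit.py
```

```text
top [ 0.5186 -0.1209  0.197 ] 11.29 rms px 0.46
scene [ 0.5264 -0.1181  0.1964] 11.26 rms px 0.71
both [ 0.5222 -0.1191  0.1974] 11.31 rms px 1.41
top holeA [ 0.5482 -0.1711  0.026 ] jig [ 15.3 -56.1]
top holeB [ 0.5131 -0.1783  0.026 ] jig [-20.5 -56.2]
top ribtop [ 0.5348 -0.2074  0.05  ] jig [ -4.9 -89.1]
top blockhole [0.4937 0.0114 0.05  ] jig [ -2.3 133.6]
top blk far edge [0.4888 0.028  0.05  ] jig [ -3.9 150.8]
top lug [ 0.6149 -0.0486  0.05  ] jig [104.8  51. ]
top spur [ 0.6123 -0.1703  0.022 ] jig [ 78.3 -67.8]
top ins0 [ 0.4121 -0.0806  0.016 ] jig [-100.4   59.4]
top ins1 [ 0.439  -0.1917  0.016 ] jig [-95.8 -54.9]
scene holeA [ 0.5543 -0.1699  0.026 ] jig [ 21.5 -56.1]
scene holeB [ 0.5195 -0.1768  0.026 ] jig [-14. -56.]
scene blockhole [0.4962 0.013  0.05  ] jig [  0.4 134.7]
scene lug [ 0.6203 -0.0467  0.058 ] jig [110.4  51.8]
scene spur [ 0.623  -0.1698  0.042 ] jig [ 88.9 -69.4]
scene ins0 [ 0.4193 -0.0798  0.016 ] jig [-93.2  58.7]
scene ins1 [ 0.4449 -0.1918  0.016 ] jig [-90.1 -56.1]
```

Emit:
{"api": "servo_tool", "payload": {"deltas": [[1,0,0,0,0,0,-7.1],[1,0,0,0,0,0,-7.1],[1,0,0,0,0,0,-7.1],[1,0,0,0,0,0,-7.1],[1,0,0,0,0,0,-7.1],[1,0,0,0,0,0,-7.1],[1,0,0,0,0,0,-7.1],[1,0,0,0,0,0,-7.1],[1,0,0,0,0,0,-7.1],[1,0,0,0,0,0,-7.1],[1,0,0,0,0,0,-7.1],[1,0,0,0,0,0,-7.1],[1,0,0,0,0,0,-2.4],[1,0,0,0,0,0,0]], "squeeze": 20}}

```text
t: 2.37
eef_pos: [0.1596, -0.6558, 0.2265]
ee_rot: [3.142, 0.0, -1.372]
force: [0.1, -0.2, -0.4]
width: 0.0022
gripper_force: 0.0
```

Emit:
{"api": "servo_tool", "payload": {"deltas": [[1,-9,-13,3,0,0,0],[1,-18,-25.5,7,0,0,0],[1,-18,-25.5,7,0,0,0],[1,-18,-25.5,7,0,0,0],[1,-18,-25.5,7,0,0,0],[1,-18,-25.5,7,0,0,0],[1,-18,-25.5,7,0,0,0],[1,-18,-25.5,7,0,0,0],[1,-18,-25.5,7,0,0,0],[1,-18,-25.5,7,0,0,0],[1,-18,-25.5,7,0,0,0],[1,-18,-25.5,7,0,0,0],[1,-18,-25.5,7,0,0,0],[1,-18,-25.5,7,0,0,0],[1,-18,-25.5,7,0,0,0],[1,-18,-25.5,7,0,0,0],[1,-18,-25.5,7,0,0,0],[1,-18,-25.5,7,0,0,0],[1,-14,-13,3,0,0,0],[1,0,0,0,0,0,0]]}}

```text
t: 4.03
eef_pos: [0.5476, -0.24, 0.1006]
ee_rot: [3.141, 0.0, -1.373]
force: [-0.3, 0.4, 0.1]
width: 0.0004
gripper_force: 0.0
```

```bash
python3 - <<'E'
from h import *
s=arm.get_state();P=s["eef_pos"];print(P,s["ee_rot"],s["force"])
ims=[]
for n in("top","scene"):
    f=arm.grab_frame(n);u=proj(f,P)[0];print(n,u)
    im=f["color"][:,:,::-1].copy();x,y=u.astype(int)
    c=cv2.resize(im[max(y-60,0):y+60,max(0,x-65):x+65],(520,480)[:2],interpolation=cv2.INTER_CUBIC) if 0 else cv2.resize(im[y-65:y+65,x-65:x+65],(390,390),interpolation=cv2.INTER_CUBIC)
    cv2.drawMarker(c,(int((u[0]-x+65)*3),int((u[1]-y+65)*3)),(255,0,255),0,12,1); ims.append(c)
cv2.imwrite("pics/tip.png",np.hstack(ims))
E
```

```text
[ 0.54762415 -0.24003592  0.10057462] [ 3.14111013e+00  3.83847475e-04 -1.37286968e+00] [-0.25964845  0.41441893  0.08093122]
top [408.05605132 215.59980247]
scene [216.06702363 190.30289466]
```

View pics/tip.png

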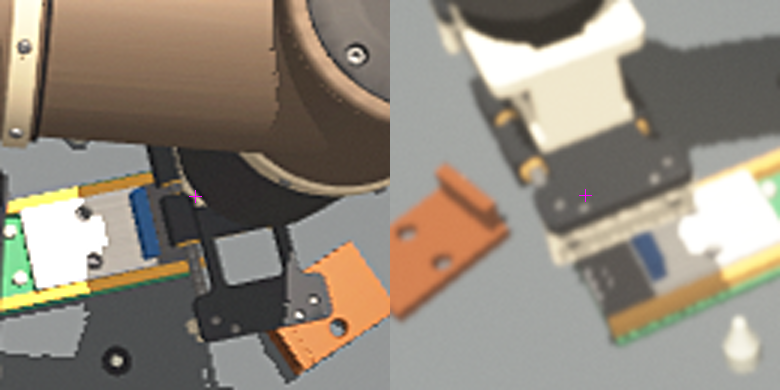

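The top view shows the white plate with its blue rib just ahead of the gripper. The shut fingertips are hidden, so I back off 5 mm and descend in stages, watching force.

Emit:
{"api": "servo_tool", "payload": {"deltas": [[1,5,0,8,0,0,0],[1,0,0,12,0,0,0],[1,0,0,12,0,0,0],[1,0,0,10,0,0,0],[1,0,0,6,0,0,0],[1,0,0,5,0,0,0],[1,0,0,5,0,0,0],[1,0,0,5,0,0,0],[1,0,0,5,0,0,0],[1,0,0,4,0,0,0],[1,0,0,2,0,0,0],[1,0,0,0,0,0,0]]}}

```text
t: 5.13
eef_pos: [0.5466, -0.2481, 0.0271]
ee_rot: [3.141, 0.0, -1.374]
force: [-0.6, -0.2, -0.4]
width: 0.0008
gripper_force: 0.0
```

```bash
python3 - <<'E'
from h import *
s=arm.get_state();print(s["eef_pos"],s["force"])
f=arm.grab_frame("scene");u=proj(f,s["eef_pos"])[0].astype(int);g=arm.grab_frame("top");v=proj(g,s["eef_pos"])[0].astype(int)
print(u,v)
c=lambda im,u:cv2.resize(im["color"][u[1]-45:u[1]+45,u[0]-45:u[0]+45,::-1],(390,390),interpolation=cv2.INTER_CUBIC)
cv2.imwrite("pics/tip2.png",np.hstack([c(g,v),c(f,u)]))
E
```

```text
[ 0.54662723 -0.2481045   0.02705224] [-0.60156197 -0.17580004 -0.44743892]
[217 214] [405 221]
```

View pics/tip2.png

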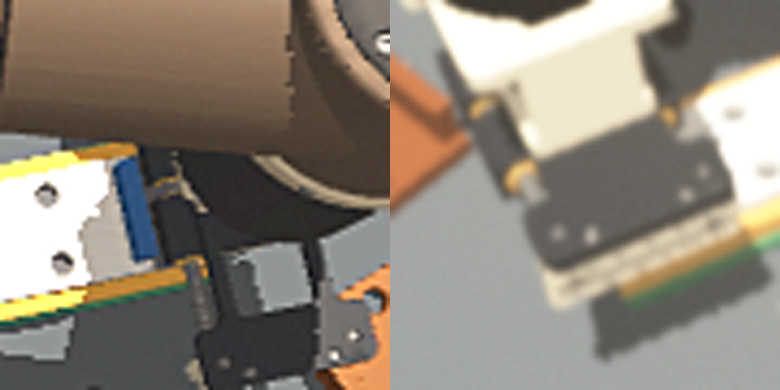

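The tool stands behind the rib without touching anything. Closing the gap next, then pushing slowly.

Emit:
{"api": "servo_tool", "payload": {"deltas": [[1,-5,0,0,0,0,0],[1,-5,0,0,0,0,0],[1,-2.5,0,0,0,0,0],[1,-2.5,0,0,0,0,0],[1,-2.5,0,0,0,0,0],[1,-2.5,0,0,0,0,0],[1,-2.5,0,0,0,0,0],[1,-2.5,0,0,0,0,0],[1,-2.5,0,0,0,0,0],[1,-2.5,0,0,0,0,0]]}}

```text
t: 6.07
eef_pos: [0.5414, -0.219, 0.0278]
ee_rot: [-3.141, -0.001, -1.374]
force: [0.1, -3.0, -1.3]
width: 0.0001
gripper_force: 1.6
```

Emit:
{"api": "servo_tool", "payload": {"deltas": [[1,-2.5,0,0,0,0,0],[1,-2.5,0,0,0,0,0],[1,-2.5,0,0,0,0,0],[1,-2.5,0,0,0,0,0],[1,-2.5,0,0,0,0,0],[1,-2.5,0,0,0,0,0],[1,-2.5,0,0,0,0,0],[1,-2.5,0,0,0,0,0],[1,-2.5,0,0,0,0,0],[1,-2.5,0,0,0,0,0],[1,-2.5,0,0,0,0,0],[1,-2.5,0,0,0,0,0],[1,-2.5,0,0,0,0,0],[1,-2.5,0,0,0,0,0]]}}

```text
t: 7.23
eef_pos: [0.5342, -0.1843, 0.0277]
ee_rot: [-3.141, -0.0, -1.374]
force: [1.7, -5.9, 0.7]
width: 0.0005
gripper_force: 2.6
```

Emit:
{"api": "servo_tool", "payload": {"deltas": [[1,-2,0,0,0,0,0],[1,-2,0,0,0,0,0],[1,-2,0,0,0,0,0],[1,-1.5,0,0,0,0,0]]}}

```text
t: 7.57
eef_pos: [0.5326, -0.1768, 0.0276]
ee_rot: [3.142, 0.0, -1.374]
force: [0.2, 0.5, 0.3]
width: 0.0002
gripper_force: 0.0
```

```bash
python3 - <<'E'
from h import *
f=arm.grab_frame("scene");g=arm.grab_frame("top")
for q in("plate","rib"): rec(g,q);rec(f,q)
c=lambda im,u:cv2.resize(im["color"][u[1]-45:u[1]+45,u[0]-45:u[0]+45,::-1],(390,390),interpolation=cv2.INTER_CUBIC)
cv2.imwrite("pics/d.png",np.hstack([c(g,(350,235)),c(f,(280,195))]))
E
```

```text
plate 0.96 [ 0.4819 -0.3424  0.0078] [448. 251.]
plate 0.84 [ 0.5086 -0.1105  0.022 ] [344. 239.]
plate 0.9 [ 0.487  -0.3478  0.0104] [162. 208.]
plate 0.81 [ 0.5214 -0.0949  0.0271] [292. 186.]
plate 0.57 [ 0.6967 -0.2517  0.0103] [233. 289.]
rib 0.72 [ 0.5111 -0.1104  0.0225] [344. 238.]
rib 0.68 [ 0.48   -0.3467  0.0126] [451. 252.]
rib 0.97 [ 0.6938 -0.2545  0.0067] [232. 288.]
rib 0.74 [ 0.4881 -0.3473  0.0122] [162. 208.]
rib 0.58 [ 0.5188 -0.0972  0.0218] [291. 187.]
```

View pics/d.png

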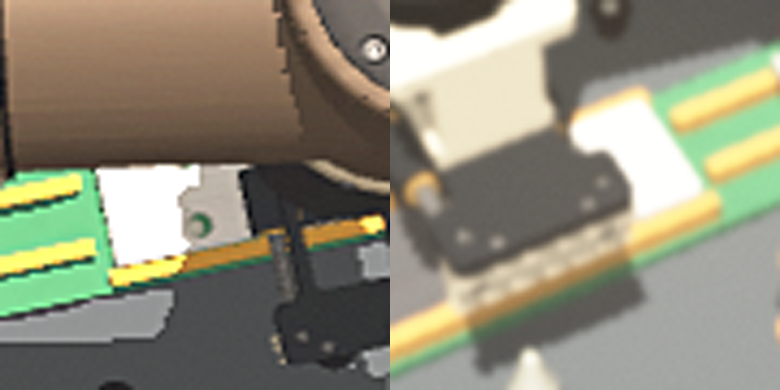

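The lower hole shows a pin inside with green beside it, the plate's front is level with the rail ends, and force has dropped to zero, so it appears seated. I retreat, cross over to the far side of the block, and verify from there.

Emit:
{"api": "servo_tool", "payload": {"deltas": [[1,5,0,0,0,0,0],[1,10,0,0,0,0,0],[1,5,0,-10,0,0,0],[1,0,0,-25,0,0,0],[1,0,0,-30,0,0,0],[1,0,0,-25,0,0,0],[1,-15,0,-10,0,0,0],[1,-30,0,0,0,0,0],[1,-30,0,0,0,0,0],[1,-30,0,0,0,0,0],[1,-30,0,0,0,0,0],[1,-30,0,0,0,0,0],[1,-30,0,0,0,0,0],[1,-30,0,0,0,0,0],[1,-20,0,0,0,0,0],[1,-12,0,0,0,0,0],[1,0,0,0,0,0,0]]}}

```text
t: 9.28
eef_pos: [0.4866, 0.0568, 0.1286]
ee_rot: [-3.14, 0.0, -1.372]
force: [0.6, -0.4, 0.7]
width: 0.0006
gripper_force: 0.0
```

```bash
python3 - <<'E'
from h import *
s=arm.get_state();print(s["eef_pos"],s["force"])
f=arm.grab_frame("scene");g=arm.grab_frame("top")
c=lambda im,u:cv2.resize(im["color"][u[1]-60:u[1]+60,u[0]-50:u[0]+50,::-1],(400,480),interpolation=cv2.INTER_CUBIC)
cv2.imwrite("pics/e.png",np.hstack([c(g,(340,235)),c(f,(290,195))]))
E
```

```text
[0.48664685 0.05681553 0.12858224] [ 0.57361885 -0.36387528  0.71609508]
```

View pics/e.png

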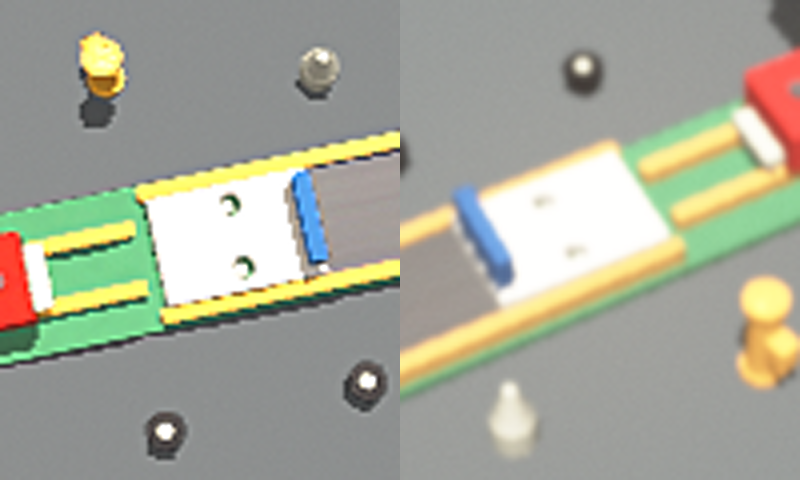

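Both pins fill the holes and the rails stand above the plate: it is seated. Now descend behind the red block.

Emit:
{"api": "servo_tool", "payload": {"deltas": [[1,-4,0,10,0,0,0],[1,0,0,20,0,0,0],[1,0,0,20,0,0,0],[1,0,0,15,0,0,0],[1,0,0,10,0,0,0],[1,0,0,7,0,0,0],[1,0,0,6,0,0,0],[1,0,0,5,0,0,0],[1,0,0,3,0,0,0],[1,0,0,0,0,0,0]]}}

```text
t: 10.22
eef_pos: [0.4854, 0.059, 0.0312]
ee_rot: [3.141, -0.0, -1.374]
force: [-0.9, -0.7, 1.1]
width: 0.0006
gripper_force: 0.0
```

Emit:
{"api": "servo_tool", "payload": {"deltas": [[1,4,0,0,0,0,0],[1,4,0,0,0,0,0],[1,4,0,0,0,0,0],[1,4,0,0,0,0,0],[1,4,0,0,0,0,0],[1,4,0,0,0,0,0],[1,4,0,0,0,0,0],[1,4,0,0,0,0,0],[1,4,0,0,0,0,0],[1,4,0,0,0,0,0],[1,4,0,0,0,0,0],[1,4,0,0,0,0,0],[1,4,0,0,0,0,0],[1,4,0,0,0,0,0],[1,4,0,0,0,0,0],[1,4,0,0,0,0,0],[1,4,0,0,0,0,0],[1,4,0,0,0,0,0]]}}

```text
t: 11.72
eef_pos: [0.4999, -0.0117, 0.0316]
ee_rot: [-3.141, 0.0, -1.374]
force: [1.0, 3.7, 0.1]
width: 0.0008
gripper_force: 1.1
```

Emit:
{"api": "servo_tool", "payload": {"deltas": [[1,2,0,0,0,0,0],[1,2,0,0,0,0,0],[1,2,0,0,0,0,0],[1,2,0,0,0,0,0],[1,2,0,0,0,0,0],[1,2,0,0,0,0,0],[1,1.5,0,0,0,0,0]]}}

```text
t: 12.3
eef_pos: [0.5019, -0.0226, 0.0316]
ee_rot: [-3.141, 0.003, -1.375]
force: [-9.1, 28.0, 8.3]
width: 0.0005
gripper_force: 15.2
```

Hit a hard stop at 29 N, which matches home if the finger half-width is ~14 mm (as the rib push also suggested). Backing off to check.

Emit:
{"api": "servo_tool", "payload": {"deltas": [[1,-4,0,0,0,0,0],[1,-8,0,0,0,0,0],[1,-12,0,0,0,0,0],[1,-5,0,-15,0,0,0],[1,0,0,-25,0,0,0],[1,0,0,-30,0,0,0],[1,-10,0,-25,0,0,0],[1,-25,0,0,0,0,0],[1,-25,0,0,0,0,0],[1,-25,0,0,0,0,0],[1,0,0,0,0,0,0],[1,0,0,0,0,0,0]]}}

```text
t: 13.3
eef_pos: [0.4792, 0.0878, 0.1264]
ee_rot: [3.141, -0.001, -1.372]
force: [0.3, 0.3, -0.9]
width: 0.0005
gripper_force: 0.0
```

```bash
python3 - <<'E'
from h import *
s=arm.get_state();print(s["eef_pos"],s["force"])
f=arm.grab_frame("scene");g=arm.grab_frame("top")
c=lambda im,u:cv2.resize(im["color"][u[1]-60:u[1]+60,u[0]-50:u[0]+50,::-1],(400,480),interpolation=cv2.INTER_CUBIC)
cv2.imwrite("pics/f.png",np.hstack([c(g,(330,235)),c(f,(300,190))]))
# expected block hole (jig 0,65... from start centre: far face-18 => home centre y=65,z=50) per-camera jig fit
for n,fr,p in(("top",g,(.5186,-.1209,.197)),("scene",f,(.5264,-.1181,.1964))):
    cc,ss=np.cos(p[2]),np.sin(p[2])
    u=proj(fr,[p[0]-ss*.065,p[1]+cc*.065,.05])[0]; o=(330,235) if n=="top" else (300,190)
    print(n,u,'in crop',(u-o+[50,60])*4+([0,0] if n=="top" else [400,0]))
E
```

```text
[0.47915977 0.0877835  0.12637407] [ 0.33287108  0.32259078 -0.94169673]
top [319.7213842  239.16103562] in crop [158.88553679 256.64414246]
scene [310.38136772 171.18159823] in crop [641.52547089 164.72639291]
```

View pics/f.png

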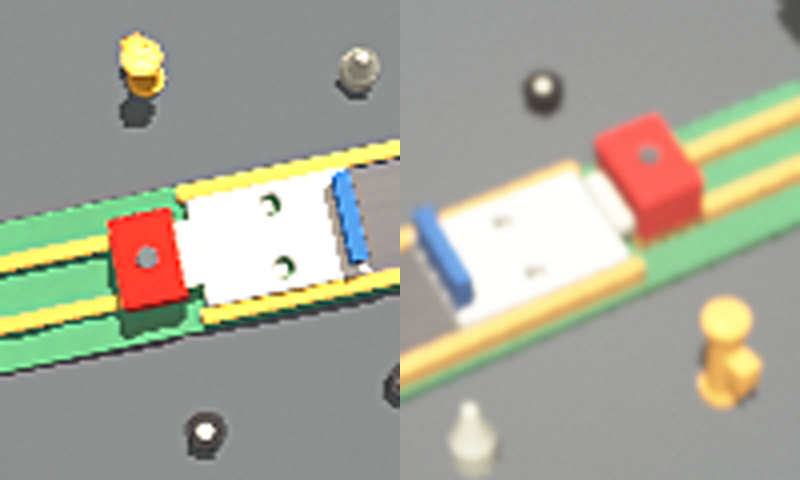

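The block looks about 5 mm short of home by the per-camera fits, so I'll overlay predicted outlines (plate seated or not, block home) to see why.

```bash
python3 - <<'E'
from h import *
f=arm.grab_frame("scene");g=arm.grab_frame("top")
def box(x,y0,y1,z): return np.array([[-x,y0,z],[x,y0,z],[x,y1,z],[-x,y1,z]])/1000
out=[]
for fr,p,o,col in((g,(.5186,-.1209,.197),(292,208),0),(f,(.5264,-.1181,.1964),(258,150),0)):
    c,s=np.cos(p[2]),np.sin(p[2]); k=6
    im=cv2.resize(fr["color"][o[1]:o[1]+62,o[0]:o[0]+92,::-1],None,fx=8,fy=4.8 and 8,interpolation=cv2.INTER_CUBIC);k=8
    def dr(P,c3,cl=True):
        w=np.c_[p[0]+c*P[:,0]-s*P[:,1],p[1]+s*P[:,0]+c*P[:,1],P[:,2]]
        u=((proj(fr,w)-o+.5)*k).astype(np.int32); cv2.polylines(im,[u],True,c3,1)
    dr(box(30,-45,45,18),(0,160,0)); dr(box(25,-45,-35,42),(0,160,0))
    dr(box(30,-45,45,26),(255,0,255)); dr(box(25,-45,-35,50),(255,0,255))
    dr(box(25,47,83,50),(255,255,0)); dr(box(39,-135,47,20),(0,0,0)); dr(box(31,-135,47,20),(0,0,0))
    out.append(im[:,:736])
im=np.vstack(out); im=cv2.resize(im,None,fx=.6,fy=.6,interpolation=cv2.INTER_AREA); print(im.shape); cv2.imwrite("pics/g.png",im)
E
```

```text
(595, 442, 3)
```

View pics/g.png

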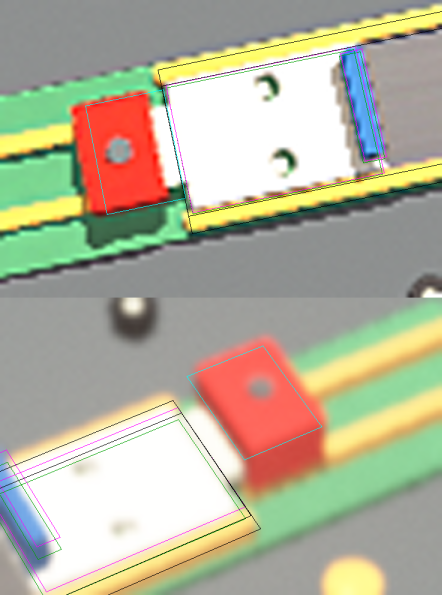

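The overlay shows the block about 6 mm short of home (hole at 119,151, cyan outline further right), with its tongue against the plate's front edge. So the plate probably hangs on the pin bevels ~3 mm short, and the rib push was not complete. Fix: push the block back open from its front side, then finish the plate.

Emit:
{"api": "servo_tool", "payload": {"deltas": [[1,15,0,0,0,0,0],[1,30,0,0,0,0,0],[1,35,0,0,0,0,0],[1,35,0,0,0,0,0],[1,35,0,0,0,0,0],[1,30,0,0,0,0,0],[1,15,0,10,0,0,0],[1,0,0,25,0,0,0],[1,0,0,25,0,0,0],[1,0,0,15,0,0,0],[1,0,0,8,0,0,0],[1,0,0,5,0,0,0],[1,0,0,2,0,0,0],[1,0,0,0,0,0,0]]}}

```text
t: 14.67
eef_pos: [0.5184, -0.1042, 0.0368]
ee_rot: [-3.141, -0.0, -1.374]
force: [-0.5, 0.1, -0.8]
width: 0.0002
gripper_force: 0.0
```

Emit:
{"api": "servo_tool", "payload": {"deltas": [[1,-4,0,0,0,0,0],[1,-4,0,0,0,0,0],[1,-4,0,0,0,0,0],[1,-4,0,0,0,0,0],[1,-4,0,0,0,0,0],[1,-4,0,0,0,0,0],[1,-4,0,0,0,0,0],[1,-4,0,0,0,0,0],[1,-4,0,0,0,0,0],[1,-4,0,0,0,0,0],[1,-4,0,0,0,0,0],[1,-4,0,0,0,0,0],[1,-4,0,0,0,0,0],[1,-4,0,0,0,0,0]]}}

```text
t: 15.83
eef_pos: [0.5071, -0.0487, 0.0366]
ee_rot: [-3.142, -0.0, -1.374]
force: [1.0, -3.4, 3.4]
width: 0.0005
gripper_force: 1.1
```

Emit:
{"api": "servo_tool", "payload": {"deltas": [[1,4,0,0,0,0,0],[1,8,0,-15,0,0,0],[1,10,0,-25,0,0,0],[1,20,0,-25,0,0,0],[1,30,0,0,0,0,0],[1,30,0,0,0,0,0],[1,30,0,0,0,0,0],[1,18,0,0,0,0,0],[1,4,0,10,0,0,0],[1,0,0,20,0,0,0],[1,0,0,20,0,0,0],[1,0,0,12,0,0,0],[1,0,0,8,0,0,0],[1,0,0,4,0,0,0],[1,0,0,0,0,0,0]]}}

```text
t: 17.08
eef_pos: [0.5368, -0.1998, 0.0266]
ee_rot: [3.14, 0.001, -1.374]
force: [-0.9, -0.1, 1.0]
width: 0.0004
gripper_force: 0.0
```

```bash
python3 - <<'E'
from h import *
s=arm.get_state();print(s["eef_pos"],s["force"])
f=arm.grab_frame("scene");g=arm.grab_frame("top")
c=lambda im,u:cv2.resize(im["color"][u[1]-40:u[1]+40,u[0]-50:u[0]+30,::-1],(400,400),interpolation=cv2.INTER_CUBIC)
cv2.imwrite("pics/i.png",np.hstack([c(g,(345,235)),c(f,(310,190))]))
E
```

```text
[ 0.53677499 -0.19981725  0.02661486] [-0.85596793 -0.13889481  1.0431528 ]
```

View pics/i.png

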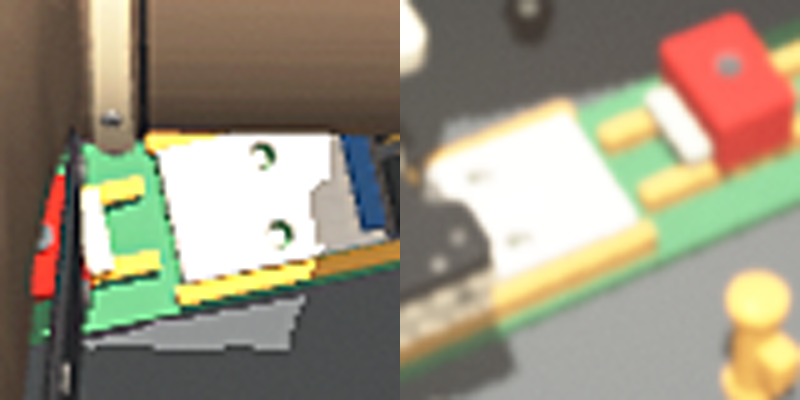

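Block is open again (its tongue well clear), and the plate sits slightly short. Now push the rib the last millimetres, slowly.

Emit:
{"api": "servo_tool", "payload": {"deltas": [[1,-4,0,0,0,0,0],[1,-5,0,0,0,0,0],[1,-5,0,0,0,0,0],[1,-3,0,0,0,0,0],[1,-2,0,0,0,0,0],[1,-2,0,0,0,0,0],[1,-2,0,0,0,0,0]]}}

```text
t: 17.77
eef_pos: [0.5328, -0.1773, 0.0277]
ee_rot: [-3.141, -0.0, -1.374]
force: [-0.5, 0.1, 0.8]
width: 0.0009
gripper_force: 0.0
```

Emit:
{"api": "servo_tool", "payload": {"deltas": [[1,-1,0,0,0,0,0],[1,-1,0,0,0,0,0]]}}

```text
t: 17.93
eef_pos: [0.5324, -0.1755, 0.0276]
ee_rot: [3.142, -0.0, -1.374]
force: [-0.3, -0.1, 0.6]
width: 0.0003
gripper_force: 0.2
```

Emit:
{"api": "servo_tool", "payload": {"deltas": [[1,-1,0,0,0,0,0],[1,-1,0,0,0,0,0]]}}

```text
t: 18.1
eef_pos: [0.5321, -0.174, 0.0275]
ee_rot: [3.142, -0.0, -1.374]
force: [1.0, -3.2, -1.0]
width: 0.0005
gripper_force: 1.8
```

Emit:
{"api": "servo_tool", "payload": {"deltas": [[1,-1,0,0,0,0,0],[1,-1,0,0,0,0,0]]}}

```text
t: 18.27
eef_pos: [0.5318, -0.1722, 0.0277]
ee_rot: [-3.141, -0.001, -1.374]
force: [1.3, -11.5, -1.7]
width: 0.0002
gripper_force: 5.9
```

Firm resistance of 11 N where the holes should meet the pins. I'll back off and gently probe the plate's top height (18 mm if seated, more if not).

Emit:
{"api": "servo_tool", "payload": {"deltas": [[1,3,0,0,0,0,0],[1,7,0,0,0,0,0],[1,0,0,-15,0,0,0],[1,0,0,-25,0,0,0],[1,-4,0,-10,0,0,0],[1,-20,0,0,0,0,0],[1,-30,0,0,0,0,0],[1,-25,0,0,0,0,0],[1,0,0,10,0,0,0],[1,0,0,20,0,0,0],[1,0,0,10,0,0,0],[1,0,0,5,0,0,0],[1,0,0,0,0,0,0]]}}

```text
t: 19.35
eef_pos: [0.5172, -0.1044, 0.0312]
ee_rot: [3.139, 0.0, -1.374]
force: [-0.3, -0.1, 0.5]
width: 0.0006
gripper_force: 0.0
```

Emit:
{"api": "servo_tool", "payload": {"deltas": [[1,0,0,2,0,0,0],[1,0,0,2,0,0,0],[1,0,0,2,0,0,0],[1,0,0,0,0,0,0]]}}

```text
t: 19.68
eef_pos: [0.5181, -0.1042, 0.0266]
ee_rot: [-3.141, 0.0, -1.374]
force: [-0.3, -0.8, 0.4]
width: 0.0005
gripper_force: 0.0
```

Emit:
{"api": "servo_tool", "payload": {"deltas": [[1,0,0,2,0,0,0],[1,0,0,1.5,0,0,0],[1,0,0,0,0,0,0]]}}

```text
t: 19.93
eef_pos: [0.518, -0.104, 0.0229]
ee_rot: [3.141, 0.0, -1.374]
force: [0.5, -0.2, -0.5]
width: 0.0002
gripper_force: 0.0
```

Emit:
{"api": "servo_tool", "payload": {"deltas": [[1,0,0,1,0,0,0],[1,0,0,1,0,0,0],[1,0,0,0,0,0,0]]}}

```text
t: 20.18
eef_pos: [0.518, -0.104, 0.0209]
ee_rot: [3.141, 0.0, -1.374]
force: [0.5, -0.3, -0.3]
width: 0.0007
gripper_force: 0.0
```

Emit:
{"api": "servo_tool", "payload": {"deltas": [[1,0,0,1,0,0,0],[1,0,0,1,0,0,0],[1,0,0,0,0,0,0]]}}

```text
t: 20.43
eef_pos: [0.518, -0.104, 0.0189]
ee_rot: [3.141, 0.0, -1.374]
force: [0.0, 0.2, 0.7]
width: 0.0003
gripper_force: 0.0
```

Emit:
{"api": "servo_tool", "payload": {"deltas": [[1,0,0,1,0,0,0],[1,0,0,0,0,0,0]]}}

```text
t: 20.6
eef_pos: [0.5182, -0.104, 0.0183]
ee_rot: [-3.142, -0.0, -1.374]
force: [-1.5, 0.7, 3.7]
width: 0.0002
gripper_force: 1.8
```

Plate top is at 18.2 mm: the plate is seated now. On to the block again.

Emit:
{"api": "servo_tool", "payload": {"deltas": [[1,0,0,-10,0,0,0],[1,0,0,-25,0,0,0],[1,0,0,-30,0,0,0],[1,-10,0,-10,0,0,0],[1,-30,0,0,0,0,0],[1,-30,0,0,0,0,0],[1,-30,0,0,0,0,0],[1,-30,0,0,0,0,0],[1,-5,0,5,0,0,0],[1,0,0,20,0,0,0],[1,0,0,20,0,0,0],[1,0,0,10,0,0,0],[1,0,0,6,0,0,0],[1,0,0,0,0,0,0]]}}

```text
t: 21.77
eef_pos: [0.4911, 0.028, 0.0313]
ee_rot: [3.14, -0.0, -1.374]
force: [0.1, -0.8, -0.3]
width: 0.0003
gripper_force: 0.0
```

Emit:
{"api": "servo_tool", "payload": {"deltas": [[1,4,0,0,0,0,0],[1,4,0,0,0,0,0],[1,4,0,0,0,0,0],[1,4,0,0,0,0,0],[1,4,0,0,0,0,0],[1,4,0,0,0,0,0],[1,4,0,0,0,0,0],[1,4,0,0,0,0,0],[1,4,0,0,0,0,0],[1,4,0,0,0,0,0],[1,4,0,0,0,0,0],[1,4,0,0,0,0,0],[1,2,0,0,0,0,0]]}}

```text
t: 22.85
eef_pos: [0.5018, -0.0211, 0.0321]
ee_rot: [-3.141, -0.0, -1.374]
force: [1.2, 2.6, 0.4]
width: 0.0006
gripper_force: 1.1
```

Emit:
{"api": "servo_tool", "payload": {"deltas": [[1,2,0,0,0,0,0],[1,1.5,0,0,0,0,0],[1,1.5,0,0,0,0,0],[1,1,0,0,0,0,0]]}}

```text
t: 23.18
eef_pos: [0.5028, -0.0266, 0.032]
ee_rot: [-3.141, 0.0, -1.374]
force: [0.9, 1.6, -0.2]
width: 0.0005
gripper_force: 1.0
```

Already past the earlier stop (y = -0.0226) with only ~2 N. Continue to the real stop.

Emit:
{"api": "servo_tool", "payload": {"deltas": [[1,1,0,0,0,0,0],[1,1,0,0,0,0,0],[1,1,0,0,0,0,0]]}}

```text
t: 23.43
eef_pos: [0.5029, -0.0271, 0.0321]
ee_rot: [-3.141, 0.003, -1.375]
force: [-8.2, 28.5, 9.1]
width: 0.0005
gripper_force: 14.9
```

Emit:
{"api": "servo_tool", "payload": {"deltas": [[1,1,0,0,0,0,0],[1,1,0,0,0,0,0]]}}

```text
t: 23.6
eef_pos: [0.503, -0.0274, 0.0321]
ee_rot: [-3.14, 0.005, -1.375]
force: [-13.5, 42.7, 13.2]
width: 0.0006
gripper_force: 22.1
```

Emit:
{"api": "servo_tool", "payload": {"deltas": [[1,-4,0,0,0,0,0],[1,-8,0,0,0,0,0],[1,-12,0,0,0,0,0],[1,-5,0,-15,0,0,0],[1,0,0,-25,0,0,0],[1,0,0,-30,0,0,0],[1,-10,0,-25,0,0,0],[1,-25,0,0,0,0,0],[1,-25,0,0,0,0,0],[1,-25,0,0,0,0,0],[1,0,0,0,0,0,0],[1,0,0,0,0,0,0],[1,0,0,0,0,0,0]]}}

```text
t: 24.68
eef_pos: [0.4808, 0.0799, 0.1267]
ee_rot: [3.14, -0.001, -1.373]
force: [0.2, -0.3, 0.8]
width: 0.0004
gripper_force: 0.0
```

```bash
python3 - <<'E'
from h import *
s=arm.get_state();print(s["eef_pos"],s["force"])
f=arm.grab_frame("scene");g=arm.grab_frame("top")
out=[]
for fr,p,o in((g,(.5186,-.1209,.197),(280,175)),(f,(.5264,-.1181,.1964),(250,130))):
    c,s=np.cos(p[2]),np.sin(p[2])
    im=cv2.resize(fr["color"][o[1]:o[1]+120,o[0]:o[0]+100,::-1],None,fx=4,fy=4,interpolation=cv2.INTER_CUBIC)
    P=np.array([[-25,47,50],[25,47,50],[25,83,50],[-25,83,50]])/1000
    w=np.c_[p[0]+c*P[:,0]-s*P[:,1],p[1]+s*P[:,0]+c*P[:,1],P[:,2]]
    cv2.polylines(im,[((proj(fr,w)-o+.5)*4).astype(np.int32)],True,(255,255,0),1); out.append(im)
cv2.imwrite("pics/j.png",np.hstack(out))
E
```

```text
[0.4807699  0.07992834 0.12673312] [ 0.2242485  -0.2767688   0.83336351]
```

View pics/j.png

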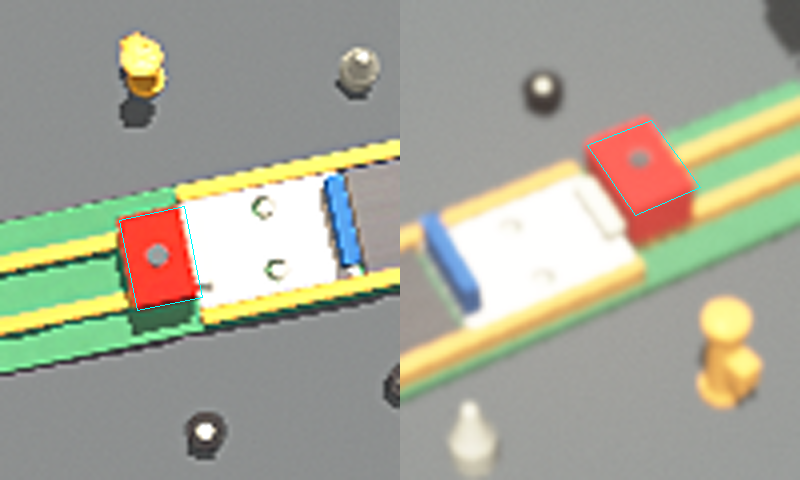

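The block fills the home outline (top crop ~155,257), its tongue lies over the plate's edge, the pins fill the holes, and the lug, spur and both inserts haven't moved.

```bash
python3 -c "
from station import arm
print(arm.job_done())"
```

```text
the job is handed in; nothing more can be done
None
```

The job is handed in with the plate seated over both pins and the red block fully home, tongue over the plate's edge. The first rib push stopped short and the block hit the plate, so I reopened the block, finished seating the plate and pushed the block home again; the hand-in reported no verdict.

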